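Book a scraper back in at the trigger scanner

ROBOT

A 6-joint arm with a two-finger parallel gripper is mounted at the origin on the work surface; the furniture and walls round the work are solid. World frame = base frame: x ahead of the robot, y to its left, z up, the work surface at z = 0. Lengths are in mm, angles in rad, forces in N, time in s.
With the tool pointing down it reaches from about 300 to 775 mm from the base axis. Payload 14.6 kg.
Tool frame: the origin (TCP) lies on the front face of the gripper's body, between the roots of the fingers; the fingertips stand 73 mm ahead of it and the grasp point (between the pads) lies 54 mm ahead of it (tip_reach is the distance from the TCP to the fingertips, in mm); z points along the fingers, y is the line along which they close (so a half turn about z gives the same grasp; the last joint's range is limited). The gripper opens to 85 mm and grips with 20 to 120 N. Pads are 22 mm wide; open, the fingers measure 114 mm over their backs; the gripper's body (76 mm by 85 mm) begins 54 mm behind the grasp point. The pads swing forward as they close: fully open they stand 13 mm farther back than shut.
Start: joints at [1.257, 0.3, 1.521, -0, 1.321, -0.067], TCP at [134.364, 533.326, 303.881] pointing down, gripper open.
Joint ranges: [-3.03, 3.03], [-0.79, 2.21], [0.23, 2.52], [-1.04, 4.18], [0, 3.07], [-2.55, 2.55]. Speed limits (rad/s): [2.22, 2.22, 2.57, 3.14, 3.14, 3.14].

INTERFACE

Orientations are given as a rotation vector (axis times angle).
In Python, from cell import * gives the robot as it stands.
- The arm moves only by the tool apply_moves, never from a script. Its argument "motion" is a list of rows, each an object of numbers: "x", "y", "z": the shift along the tool's x, y, z in m; "rx", "ry", "rz": the turn, a rotation vector about the tool's x, y, z in degrees; "jaw": the finger opening in m, from 0 to 0.0854. In form: [{"x": .., "y": .., "z": .., "rx": .., "ry": .., "rz": .., "jaw": ..}, ...]. A call has 1 to 10 rows; each row is the pose to reach, as a shift and turn from the pose commanded when the call began, along the tool's axes at that moment; what a row does not reach only later rows make up. A row lasts 1/10 s, in which the tool goes at most 50 mm and 8.59 degrees, less where a joint would pass 70% of its speed; a pose out of reach is approached as far as the arm can. A call with a gripper value outside its range is refused whole. The fingers move at their own pace and stop on an object; "squeeze" is the grip in N (left out, the last holds). Time passes only in rows, so rows that repeat a pose let the fingers close. It gives the time, the measured TCP pose, the force, the opening and the grip force at its end, in the units of the state.
- read_state(): the state, without advancing time (a new reading comes with each control period).
- read_camera(name): name is "scene" or "top" or "wrist"; returns a dict with "image" (480x640x3 uint8, blue, green, red), "depth" (480x640 float32, mm along the optical axis (not along the pixel's ray), 0 where there is no reading), "intrinsics" (3x3 intrinsics, pixels), "R" (3x3) and "t" (3): a world point X has camera coordinates R X + t. Camera axes: x right, y down, z forward; pixel columns grow to the right and rows downward; lengths in mm; the calibration is good to about 2 mm. A picture is of the moment at which its call begins.
- finish_job(): hands the job in; it is judged then, once.
The state is a dict: "time": time; "qpos": joint angles; "dq": joint speeds; "joint_efforts": joint torques, N m; "eef_pos": TCP position; "ee_rot": TCP orientation; "wrist_force": force on the tool from outside, world axes, zero at the start; "wrist_torque": the same for the moment, N m; "width": finger opening in mm; "grasp_force": force on a finger pad.
Only numpy, scipy, OpenCV 4.12 (cv2) and the standard library are available. Lean on these libraries where they do the work, as an engineer would, in place of code of your own. Each camera call takes 0.05 s, during which the arm holds its last target. There are 200 camera calls.

TASK

Book the scraper back in: slide it flat and blade first fully into the slot of the blue shuttle, then slide the shuttle along its rails right up to the end stop in front of the scanner. With it there, squeeze the scanner's red trigger fully home, keep it squeezed for half a second and let it spring back, leaving the scraper in the shuttle at the end stop. Leave the blue can, the roll of grey tape and the black box where they stand.

Things in the scene. Friction and masses are not known exactly. Their poses are not given: they have to be found in the camera images.
- scraper: loose flat scraper lying on the bench, 190 mm long, 0.15 kg. Origin: blade root, on the underside, mid width; x towards the blade end, z up. Steel blade x 0 to +80 mm, 68 wide (y), 4 thick (z 0 to 4); tang 18 wide, 9 high at x -20 to +2; wooden handle x -110 to -20, 22 wide, 20 high (z 0 to 20), white striped tag near its end. Balances near x = 0
- blade_tip (a point): middle of the scraper's blade end, on the underside (scraper x = +80 mm)
- scraper_grip (a point): middle of the handle, 45 mm behind the blade root, 10 mm above the underside: grip here across the 22 mm width
- station: fixed scanning station; x away from the robot at yaw 0, y from scanner to loading end, origin on the bench at slot mouth line (x) and scanner window (y). Base with rails (12 mm high) x -23 to 107, y -10 to 290 mm. Yellow-black pistol scanner on its side: barrel x -74 to -16, y -122 to 0, z 36 to 88; black grip x -180 to -70, y -111 to -83, z 43 to 77; foot under it 8 mm high
- slot_mouth (a point): on the blue shuttle: middle of the slot's mouth, on its floor, 19 mm above the bench; axes as the station's. The blade enters along +x. Slot 78 mm wide (y), 13 high, 75 deep; top of its cover 37 mm above the bench. The floor reaches 22 mm in front of the mouth; there the sides flare to about 93 mm apart and the cover flares up to 45 mm above the bench
- slot_stop (a point): on the shuttle: middle of the slot's back wall, on the slot floor, 75 mm beyond the mouth; axes as the station's
- shuttle_post (a point): on the shuttle: upright post on its cover, to push or grip; this point is on its axis, 56 mm above the bench. Steel, 18 mm diameter, 36 to 66 mm above the bench, with an orange cap of 24 mm diameter up to 76 mm. The shuttle is 110 mm wide (y)
- shuttle (a joint): travel of the blue shuttle along the station's -y, m: 0 at the loading end, 0.14 at the end stop at the scanner. It slides with about 2 N of friction and stays where it is left
- trigger (a joint): angle of the scanner's red trigger, rad: 0 released, 0.30 squeezed fully against its stop; a spring brings it back (about 8 N at the pad when full). Hinged about a vertical axis near the barrel (station x -66, y -56 mm); it swings towards the grip (station -y)
- trigger_pad (a point): on the red trigger: centre of the face to press, 42 mm from the hinge, 60 mm above the bench. Trigger: 60 mm long from hinge to tip (station -x), 10 mm thick, 26 mm high. It moves about 12.5 mm along station -y when squeezed
- grip_back (a point): on the fixed scanner grip: the back face, straight behind the trigger pad, 60 mm above the bench; axes as the station's. From here to the pad: 60 mm along station y when released, about 47 mm when squeezed
- can_blue: bystander: blue can with a grey lid, 68 mm diameter, 62 mm high, origin under its centre
- tape_duct: bystander: roll of grey tape lying flat, 107 mm diameter, 48 mm high, origin under its centre
- box_black: bystander: black box with red and white patches, 80 x 126 x 54 mm, origin under its centre

How it is judged (in metres and radians):
On the way, in this order (a step that is already met when the one before it is completed fails the run):
1. the scraper lies flat and fully in the slot while the shuttle is still away from the end stop (x of blade_tip in the frame of slot_stop above -0.01 m and y of blade_tip in the frame of slot_stop between -0.012 and 0.012 m and z of blade_tip in the frame of slot_stop between -0.004 and 0.012 m and angle between the x axis of scraper and the x axis of slot_stop, either way round below 0.17 rad and angle between the z axis of scraper and the z axis of slot_stop, either way round below 0.15 rad and value of joint shuttle below 0.12 m), for 0.2 s.
2. the shuttle, with the scraper in its slot, is at the end stop (x of blade_tip in the frame of slot_stop above -0.01 m and y of blade_tip in the frame of slot_stop between -0.012 and 0.012 m and z of blade_tip in the frame of slot_stop between -0.004 and 0.012 m and angle between the x axis of scraper and the x axis of slot_stop, either way round below 0.17 rad and angle between the z axis of scraper and the z axis of slot_stop, either way round below 0.15 rad and value of joint shuttle above 0.132 m), for 0.2 s.
3. the trigger is squeezed fully home while the scraper is in front of the scanner (all of step 2 and value of joint trigger above 0.25 rad), for 0.3 s.
4. the trigger is let go and springs back (all of step 2 and value of joint trigger below 0.05 rad), for 0.2 s.
At the end, for the whole second after the job is handed in: the scraper lies at rest in the shuttle's slot, blade end within 10 mm of the back wall and 12 mm of its middle line, lying flat (within 0.15 rad) and straight (within 0.17 rad); the shuttle is within 8 mm of the end stop (joint above 0.132); the trigger is released (below 0.05 rad) (all of step 4 and linear speed of scraper below 0.02 m/s); the robot touches nothing.
It fails at once if a bystander (blue can, grey tape, black box) is moved more than 20 mm (distance of any of can_blue, tape_duct, box_black from where it was at the start of the episode above 0.02 m).
It also fails if it takes over 58 s, if anything falls off the work surface, if the arm or the gripper's body presses on something with over 40 N, if the wrist force passes 120 N, or if a joint passes its speed limit or range.

## Working session

There is one attempt and no reset: what is moved stays moved. The work goes in short steps, Python scripts to look and compute and a tool call to move; the robot and the scene stay as the last step left them, time stands still between calls to the robot, and variables do not carry over. Pictures are saved under pics/ and viewed, at most 10 in all, crops included, and the job is handed in when it is done.

Besides the shell and the picture viewer there is one more tool, called after "Call:" by a JSON object that holds its "fn" and its "kwargs". apply_moves: Moves the arm, as the interface text tells. Its arguments: {"type":"object","properties":{"motion":{"type":"array","items":{"type":"object","properties":{"x":{"type":"number"},"y":{"type":"number"},"z":{"type":"number"},"rx":{"type":"number"},"ry":{"type":"number"},"rz":{"type":"number"},"jaw":{"type":"number"}}}},"squeeze":{"type":"number"}},"required":["motion"]}

```bash
mkdir -p pics; ls
cat > h.py <<'E'
from cell import *
import numpy as np, cv2
from scipy.spatial.transform import Rotation as Ro
def cloud(c):
    K=np.array(c["intrinsics"]);R=np.array(c["R"]);t=np.array(c["t"]).ravel()
    v,u=np.mgrid[0:480,0:640];d=c["depth"]
    P=np.stack([(u-K[0,2])/K[0,0]*d,(v-K[1,2])/K[1,1]*d,d],-1)
    W=(P-t)@R
    W[d<=0]=np.nan
    return W
def ray(c,u,v,z):
    K=np.array(c["intrinsics"]);R=np.array(c["R"]);t=np.array(c["t"]).ravel()
    d=R.T@np.linalg.inv(K)@np.array([u,v,1.]);o=-R.T@t
    return o+d*(z-o[2])/d[2]
def proj(c,X):
    p=np.array(c["intrinsics"])@(np.array(c["R"])@np.array(X,float)+np.array(c["t"]).ravel());return p[:2]/p[2]
E
python3 - <<'E'
from h import *
s=read_state();print({k:np.round(v,3) for k,v in s.items()})
for n in("top","scene"):
    c=read_camera(n);cv2.imwrite(f"pics/{n}0.png",c["image"]);np.save(f"{n}0.npy",c,allow_pickle=True)
    print(n,np.round(-np.array(c["R"]).T@np.array(c["t"]).ravel()),np.round(c["R"],2).tolist(),c["intrinsics"][0])
E
```

```text
pics
{'time': np.float64(0.0), 'qpos': array([ 1.257,  0.3  ,  1.522,  0.   ,  1.321, -0.067]), 'dq': array([-0.002,  0.001,  0.   ,  0.   , -0.001, -0.001]), 'joint_efforts': array([-2.0000e-03, -5.4350e+01, -3.6179e+01, -0.0000e+00,  4.0000e-03,
        0.0000e+00]), 'eef_pos': array([134.324, 533.184, 303.294]), 'ee_rot': array([-3.870e-01, -3.117e+00,  2.000e-03]), 'wrist_force': array([-0.395, -0.563,  0.482]), 'wrist_torque': array([ 0.015, -0.006, -0.005]), 'grasp_force': np.float64(0.0), 'width': np.float64(85.588)}
top [ 284.    7. 1458.] [[0.04, -1.0, 0.01], [-0.98, -0.04, -0.21], [0.21, 0.0, -0.98]] [515.03402313   0.         322.44752059]
scene [  64. -759. 1000.] [[0.84, -0.54, 0.01], [-0.38, -0.61, -0.7], [0.39, 0.58, -0.72]] [441.69860869   0.         323.80698954]
```

View pics/top0.png

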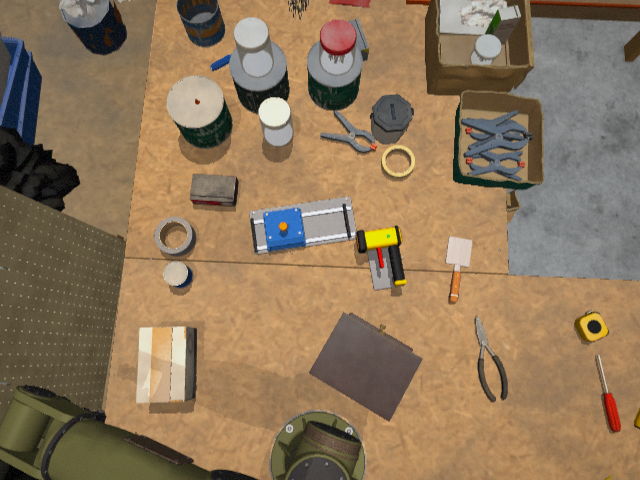

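View pics/scene0.png

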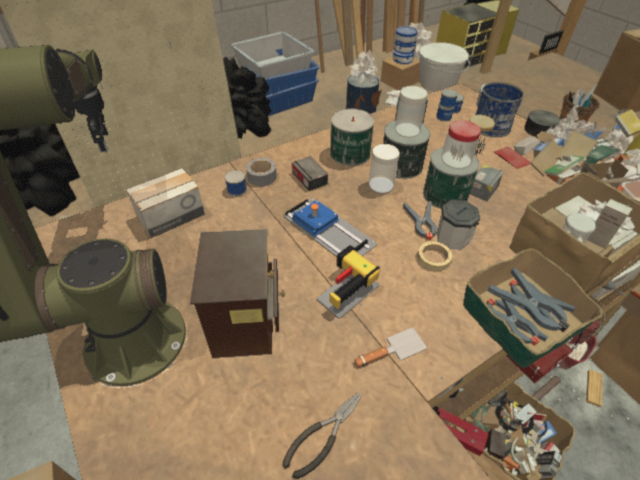

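Top view: blue shuttle at (284,228) with orange cap (283,227), scanner (380,250) with red trigger (381,258), and scraper with blade (459,250) and handle (456,283). A tall cabinet stands at (365,365). The tape (175,236), can (178,275) and box (214,190) are all near the loading end.

Run:
```python
from h import *
for n in("top","scene"):
    c=np.load(f"{n}0.npy",allow_pickle=True).item();W=cloud(c);im=c["image"];hsv=cv2.cvtColor(im,cv2.COLOR_BGR2HSV).astype(int)
    H,S,V=hsv[...,0],hsv[...,1],hsv[...,2]
    inb=lambda x0,x1,y0,y1,z0,z1:(W[...,0]>x0)&(W[...,0]<x1)&(W[...,1]>y0)&(W[...,1]<y1)&(W[...,2]>z0)&(W[...,2]<z1)
    def rep(name,m):
        P=W[m]
        if len(P)<5: print(n,name,len(P));return
        r=cv2.minAreaRect(P[:,:2].astype(np.float32))
        print(n,name,len(P),np.round(P.mean(0),1),"med z",np.round(np.median(P[:,2]),1),"rect",np.round(r[0],1),np.round(r[1],1),round(r[2],1))
    if n=="top": print("bench z",np.nanmedian(W[300:320,420:440,2]))
    blue=(H>100)&(H<120)&(S>150)&inb(420,720,0,300,10,90);rep("blue",blue)
    rep("blue top",blue&inb(0,999,-999,999,30,42))
    rep("orange",(H<20)&(S>150)&inb(420,720,0,300,45,90))
    rep("yellow",(H>22)&(H<35)&(S>150)&inb(380,720,-250,0,20,100))
    rep("red",((H<6)|(H>174))&(S>180)&inb(380,720,-250,0,20,100))
    rep("handle",(H<15)&(S>120)&inb(420,620,-420,-200,8,40))
    m=(S<70)&(V>110)&inb(460,680,-420,-220,-6,15);rep("blade",m)
    rep("base",(S<70)&(V>110)&inb(480,700,-60,260,3,25))
    for name,b in dict(can=(480,560,280,400,50,75),tape=(540,680,280,420,35,60),box=(640,780,180,320,35,70),cab=(150,480,-280,20,60,400)).items(): rep(name,inb(*b))
```

```text
bench z 0.12333181452878055
top blue 1296 [613.1 123.5  35.9] med z 37.3 rect [615.1 124.5] [107.6 108.4] 11.0
top blue top 985 [619.5 125.6  37.2] med z 37.4 rect [615.4 124.6] [107.1 102.8] 11.2
top orange 42 [611.4 124.3  76.1] med z 76.4 rect [611.3 124.4] [19.8 20.8] 88.2
top yellow 617 [ 579.3 -152.2   82.9] med z 83.5 rect [ 538.6 -161.6] [159.2 101.3] 10.7
top red 79 [ 537.6 -146.4   71.1] med z 71.7 rect [ 537.8 -147.5] [53.7 11.2] 12.2
top handle 230 [ 472.7 -363.5   18.6] med z 19.1 rect [ 473.  -364.3] [24.  89.9] 83.4
top blade 694 [ 575.  -378.6    4.1] med z 4.0 rect [ 578.3 -319.5] [189.   99.5] 81.8
top base 1986 [636.9  57.2   8. ] med z 7.4 rect [627.8  76.8] [142.4 288.6] 10.3
top can 50 [494.3 390.8  60.9] med z 61.7 rect [519.  388.9] [77.6 21.3] 0.5
top tape 230 [582.6 395.2  46.8] med z 47.3 rect [585.5 398.2] [90.5 40.1] 2.7
top box 500 [719.  293.   47.9] med z 48.4 rect [706.4 247.7] [161.5  86.3] 74.2
top cab 6877 [ 258.1 -102.6  236.4] med z 241.8 rect [ 327.9 -139.6] [211.4 333.2] 62.0
scene blue 105 [620.5 114.2  35.3] med z 35.8 rect [617.1 117.3] [94.
[... 249 characters left out ...]
2] [154.5  87.2] 12.0
scene red 86 [ 539.7 -150.8   68. ] med z 69.4 rect [ 540. -149.] [56.1 10.1] 13.0
scene handle 270 [ 473.5 -368.3   17.5] med z 17.7 rect [ 472.9 -366.9] [23.  87.9] 82.7
scene blade 819 [ 573.8 -376.8    3.2] med z 3.0 rect [ 531.9 -328.9] [101.3 240.2] 42.9
scene base 898 [637.4  39.5   6.8] med z 6.0 rect [634.1  74.3] [129.6 286.6] 11.9
scene can 31 [489.3 388.1  58.3] med z 59.2 rect [491.9 387.8] [24.8 23.1] 88.2
scene tape 139 [580.4 392.6  43.9] med z 44.3 rect [584.8 397.1] [44.2 89.4] 89.3
scene box 263 [719.5 288.6  45.4] med z 46.1 rect [711.9 248.8] [157.5  85.5] 78.1
scene cab 8599 [ 247.8 -137.7  199.6] med z 238.9 rect [ 329.6 -139.8] [215.9 333.8] 62.3
```

Run:
```python
from h import *
c=np.load("top0.npy",allow_pickle=True).item()
cv2.imwrite("pics/crop1.png",cv2.resize(c["image"][180:315,240:490],None,fx=3.2,fy=3.2,interpolation=cv2.INTER_CUBIC))
```

```text
(no output)
```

View pics/crop1.png

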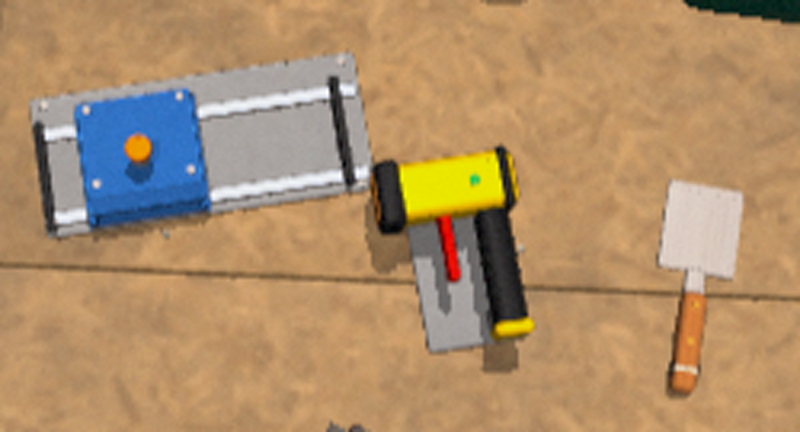

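The zoomed view shows the station turned about 11°, with the shuttle at the left (loading) end. The scraper lies nearly along x, at a yaw of about -7°. I'm setting out now and will look from the wrist camera above the shuttle on the way.

```bash
cat >> h.py <<'E'
def go(*wps):
    """each wp: x,y,z (mm world TCP), angle of tool y (deg). prints shift (m, tool axes) and rz (deg)"""
    s=read_state();p=s["eef_pos"];R=Ro.from_rotvec(s["ee_rot"])
    print("t",round(float(s["time"]),2),"pos",np.round(p,1),"ang",np.round(np.degrees(np.arctan2(*R.as_matrix()[[1,0],1])),2),"tilt z",np.round(R.as_matrix()[:,2],3),"F",np.round(s["wrist_force"],1),"w",round(float(s["width"]),1),"g",round(float(s["grasp_force"]),1),"q",np.round(s["qpos"],2))
    for x,y,z,a in wps:
        a=np.radians(a);Y=np.array([np.cos(a),np.sin(a),0]);Z=np.array([0,0,-1.]);T=np.stack([np.cross(Y,Z),Y,Z],1)
        d=R.inv().apply(np.array([x,y,z])-p);r=np.degrees((R.inv()*Ro.from_matrix(T)).as_rotvec())
        print((x,y,z),"xyz",np.round(d/1000,4).tolist(),"r",np.round(r,2).tolist(),"rows",round(max(np.linalg.norm(d)/50,np.linalg.norm(r)/8.59),1))
E
python3 - <<'E'
from h import *
go((400,420,300,90),(560,100,300,101))
c=np.load("top0.npy",allow_pickle=True).item()
for p in((346,314),(421,357),(391,418),(310,371)):print(np.round(ray(c,*p,240)))
E
```

```text
t 0.1 pos [134.3 533.2 303.4] ang 75.86 tilt z [-0.    -0.001 -1.   ] F [ 0.2 -0.4 -1.2] w 85.4 g 0.0 q [ 1.26  0.3   1.52 -0.    1.32 -0.07]
(400, 420, 300) xyz [-0.2853, -0.0449, 0.0034] r [-0.06, -0.01, -14.14] rows 5.8
(560, 100, 300) xyz [-0.5186, -0.3161, 0.0037] r [-0.06, -0.01, -25.14] rows 12.1
[368. -51. 240.]
[ 277. -227.  240.]
[ 140. -160.  240.]
[235.  27. 240.]
```

Call:
{"fn": "apply_moves", "kwargs": {"motion": [{"x":-0.285,"y":-0.045,"z":0.003,"rz":-14},{"x":-0.285,"y":-0.045,"z":0.003,"rz":-14},{"x":-0.285,"y":-0.045,"z":0.003,"rz":-14},{"x":-0.285,"y":-0.045,"z":0.003,"rz":-14},{"x":-0.285,"y":-0.045,"z":0.003,"rz":-14},{"x":-0.518,"y":-0.316,"z":0.003,"rz":-25},{"x":-0.518,"y":-0.316,"z":0.003,"rz":-25},{"x":-0.518,"y":-0.316,"z":0.003,"rz":-25},{"x":-0.518,"y":-0.316,"z":0.003,"rz":-25},{"x":-0.518,"y":-0.316,"z":0.003,"rz":-25}]}}

```text
validation failed for argument at $.mo...
```

Run:
```python
from h import *
go((560,100,300,101),(600,-80,300,100),(493,-368,250,83.2))
```

```text
t 0.1 pos [134.3 533.2 303.4] ang 75.86 tilt z [-0.    -0.001 -1.   ] F [ 0.2 -0.4 -1.2] w 85.4 g 0.0 q [ 1.26  0.3   1.52 -0.    1.32 -0.07]
(560, 100, 300) xyz [-0.5186, -0.3161, 0.0037] r [-0.06, -0.01, -25.14] rows 12.1
(600, -80, 300) xyz [-0.6014, -0.4809, 0.0038] r [-0.06, -0.01, -24.14] rows 15.4
(493, -368, 250) xyz [-0.568, -0.7862, 0.0542] r [-0.06, -0.01, -7.34] rows 19.4
```

Call:
{"fn": "apply_moves", "kwargs": {"motion": [{"x":-0.285,"y":-0.045,"z":0.003,"rx":0,"ry":0,"rz":-14,"jaw":0.085},{"x":-0.285,"y":-0.045,"z":0.003,"rx":0,"ry":0,"rz":-14,"jaw":0.085},{"x":-0.285,"y":-0.045,"z":0.003,"rx":0,"ry":0,"rz":-14,"jaw":0.085},{"x":-0.285,"y":-0.045,"z":0.003,"rx":0,"ry":0,"rz":-14,"jaw":0.085},{"x":-0.285,"y":-0.045,"z":0.003,"rx":0,"ry":0,"rz":-14,"jaw":0.085},{"x":-0.518,"y":-0.316,"z":0.003,"rx":0,"ry":0,"rz":-25,"jaw":0.085},{"x":-0.518,"y":-0.316,"z":0.003,"rx":0,"ry":0,"rz":-25,"jaw":0.085},{"x":-0.518,"y":-0.316,"z":0.003,"rx":0,"ry":0,"rz":-25,"jaw":0.085},{"x":-0.518,"y":-0.316,"z":0.003,"rx":0,"ry":0,"rz":-25,"jaw":0.085},{"x":-0.518,"y":-0.316,"z":0.003,"rx":0,"ry":0,"rz":-25,"jaw":0.085}]}}

```text
time: 1.1
eef_pos: [486.4, 223.0, 300.9]
ee_rot: [0.297, -3.127, 0.0]
wrist_force: [0.5, -0.1, 1.0]
width: 85.1
grasp_force: 0.0
```

Run:
```python
from h import *
go((540,100,300,101))
```

```text
t 1.1 pos [486.4 223.  300.9] ang 100.86 tilt z [-0. -0. -1.] F [ 0.5 -0.1  1. ] w 85.1 g 0.0 q [ 0.36  0.27  1.57  0.    1.31 -1.4 ]
(540, 100, 300) xyz [-0.0295, -0.1309, 0.0009] r [-0.0, -0.02, -0.14] rows 2.7
```

Call:
{"fn": "apply_moves", "kwargs": {"motion": [{"x":-0.03,"y":-0.131,"z":0},{"x":-0.03,"y":-0.131,"z":0},{"x":-0.03,"y":-0.131,"z":0},{"x":-0.03,"y":-0.131,"z":0}]}}

```text
validation failed for argument at $.mo...
```

Run:
```python
from h import *
c=read_camera("wrist");cv2.imwrite("pics/w1.png",c["image"]);np.save("w1.npy",c,allow_pickle=True)
print(np.round(-np.array(c["R"]).T@np.array(c["t"]).ravel()),np.round(c["R"],2).tolist())
go((600,-80,300,100),(493,-368,250,83.2))
W=cloud(c);hsv=cv2.cvtColor(c["image"],cv2.COLOR_BGR2HSV).astype(int);H,S,V=hsv[...,0],hsv[...,1],hsv[...,2]
for n,m in dict(blue=(H>100)&(H<120)&(S>150)&(W[...,2]>30)&(W[...,2]<42),orange=(H<20)&(S>150)&(W[...,2]>68)&(W[...,2]<90)).items():
    P=W[m&(abs(W[...,0]-600)<150)&(abs(W[...,1]-120)<120)];r=cv2.minAreaRect(P[:,:2].astype(np.float32));print(n,len(P),P.mean(0),r)
```

```text
[409. 209. 371.] [[-0.19, 0.98, -0.0], [0.94, 0.18, 0.3], [0.3, 0.06, -0.95]]
t 1.15 pos [489.3 217.8 300.8] ang 100.63 tilt z [ 0.    -0.002 -1.   ] F [ 2.5 -6.3  0.3] w 84.9 g 0.0 q [ 0.35  0.27  1.57 -0.    1.31 -1.4 ]
(600, -80, 300) xyz [-0.0538, -0.3131, 0.0013] r [-0.1, 0.0, 0.63] rows 6.4
(493, -368, 250) xyz [0.1045, -0.5763, 0.0518] r [-0.1, 0.02, 17.43] rows 11.8
blue 6608 [608.90406968 130.57930363  37.39532965] ((617.4276123046875, 124.13578796386719), (109.29671478271484, 103.75244903564453), 11.441950798034668)
orange 0 [nan nan nan] ((0.0, 0.0), (0.0, 0.0), 0.0)<stdin>:7: RuntimeWarning: Mean of empty slice.
  ret = um.true_divide(
```

View pics/w1.png

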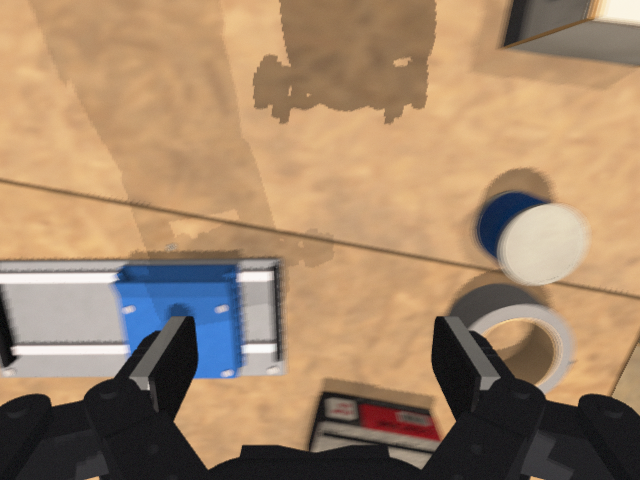

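The wrist view shows the shuttle at (180,320) with its mouth flare towards the robot at (180,272). The centre and yaw agree with the top view. Next I go above the scraper.

Call:
{"fn": "apply_moves", "kwargs": {"motion": [{"x":-0.054,"y":-0.313,"z":0.001,"rx":0,"ry":0,"rz":1,"jaw":0.06},{"x":-0.054,"y":-0.313,"z":0.001,"rx":0,"ry":0,"rz":1,"jaw":0.06},{"x":-0.054,"y":-0.313,"z":0.001,"rx":0,"ry":0,"rz":1,"jaw":0.06},{"x":-0.054,"y":-0.313,"z":0.001,"rx":0,"ry":0,"rz":1,"jaw":0.06},{"x":-0.054,"y":-0.313,"z":0.001,"rx":0,"ry":0,"rz":1,"jaw":0.06},{"x":0.104,"y":-0.576,"z":0.052,"rx":0,"ry":0,"rz":17.4,"jaw":0.06},{"x":0.104,"y":-0.576,"z":0.052,"rx":0,"ry":0,"rz":17.4,"jaw":0.06},{"x":0.104,"y":-0.576,"z":0.052,"rx":0,"ry":0,"rz":17.4,"jaw":0.06},{"x":0.104,"y":-0.576,"z":0.052,"rx":0,"ry":0,"rz":17.4,"jaw":0.06},{"x":0.104,"y":-0.576,"z":0.052,"rx":0,"ry":0,"rz":17.4,"jaw":0.06}]}}

```text
time: 2.15
eef_pos: [517.0, -251.8, 264.6]
ee_rot: [-0.179, -3.136, -0.0]
wrist_force: [0.9, -0.3, 0.2]
width: 60.2
grasp_force: 0.0
```

Call:
{"fn": "apply_moves", "kwargs": {"motion": [{"x":0.0,"y":0.0,"z":0.0,"rx":0,"ry":0,"rz":0,"jaw":0.06},{"x":0.0,"y":0.0,"z":0.0,"rx":0,"ry":0,"rz":0,"jaw":0.06}]}}

```text
time: 2.35
eef_pos: [517.4, -250.8, 264.6]
ee_rot: [-0.182, -3.135, -0.001]
wrist_force: [0.6, 2.0, 0.7]
width: 59.7
grasp_force: 0.0
```

Run:
```python
from h import *
go((493,-368,250,83.2),(493,-368,78,83.2))
c=read_camera("wrist");cv2.imwrite("pics/w2.png",c["image"])
W=cloud(c);hsv=cv2.cvtColor(c["image"],cv2.COLOR_BGR2HSV).astype(int);H,S,V=hsv[...,0],hsv[...,1],hsv[...,2]
loc=(W[...,0]>400)&(W[...,0]<640)&(abs(W[...,1]+370)<70)
for n,m in dict(handle=(H<12)&(S>120)&(W[...,2]>12)&(W[...,2]<28),blade=(W[...,2]>2)&(S<60)&(W[...,2]<9)).items():
    P=W[m&loc];print(n,len(P))
    if len(P)>9:print(P.mean(0),cv2.minAreaRect(P[:,:2].astype(np.float32)),np.median(P[:,2]))
```

```text
t 2.35 pos [ 517.4 -250.8  264.6] ang 83.34 tilt z [-0.001  0.001 -1.   ] F [0.6 2.  0.7] w 59.7 g 0.0 q [-0.52  0.39  1.5   0.    1.26 -1.97]
(493, -368, 250) xyz [0.0107, -0.1193, 0.0145] r [0.03, -0.05, 0.14] rows 2.4
(493, -368, 78) xyz [0.0105, -0.1194, 0.1865] r [0.03, -0.05, 0.14] rows 4.4
handle 49
[ 466.19741915 -354.5485693    15.12952799] ((474.9748840332031, -362.9311218261719), (20.55022430419922, 87.72200012207031), 84.84510040283203) 15.01665102841677
blade 5990
[ 572.0757904  -381.1633136     4.31409454] ((534.76318359375, -374.3177795410156), (68.58114624023438, 169.287841796875), 82.14414978027344) 4.201226913050176
```

View pics/w2.png

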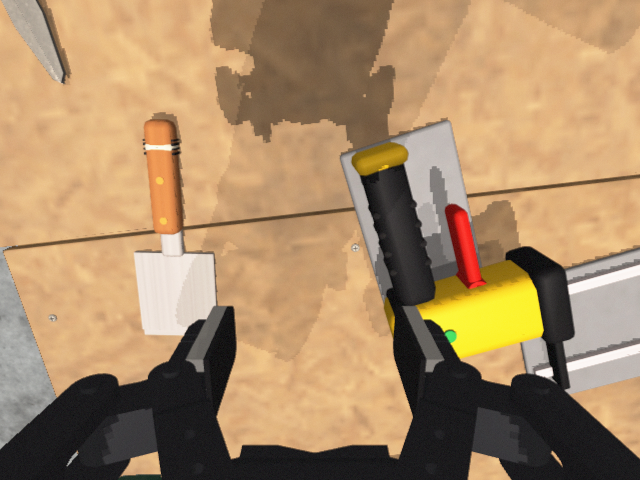

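The wrist view shows the scraper handle at (162,180) and its blade at (175,292). The trigger is at (462,245) and the black grip at (400,230). I'll refine the scraper and trigger positions from this picture.

Run:
```python
from h import *
c=read_camera("wrist");np.save("w2.npy",c,allow_pickle=True)
hsv=cv2.cvtColor(c["image"],cv2.COLOR_BGR2HSV).astype(int);H,S,V=hsv[...,0],hsv[...,1],hsv[...,2]
def rect(m,z,x0,x1,y0,y1):
    k=np.zeros_like(m);k[y0:y1,x0:x1]=1
    v,u=np.nonzero(m&k);P=np.array([ray(c,a,b,z)[:2] for a,b in zip(u,v)],np.float32);r=cv2.minAreaRect(P);print(len(P),P.mean(0),r)
rect((H<14)&(S>140),14,140,190,115,240)
rect((S<60)&(V>120),4,130,182,255,340)
rect(((H<6)|(H>174))&(S>180),73,440,500,200,300)
rect((V<60),77,365,440,160,300)
W=cloud(c)
for p in((463,240),(400,230),(380,155),(480,300)):print(p,np.round(W[p[1],p[0]],1))
```

```text
2856 [ 473.09454 -364.16016] ((474.7641906738281, -364.5756530761719), (24.526037216186523, 89.47647857666016), 82.06288146972656)
3513 [ 575.75354 -394.51154] ((577.968017578125, -393.8944091796875), (41.607364654541016, 76.95609283447266), 81.69918823242188)
1681 [ 536.93353 -151.45763] ((536.9328002929688, -152.42849731445312), (62.90546417236328, 16.75614356994629), 13.727341651916504)
5519 [ 523.72156 -194.22348] ((525.0428466796875, -193.848388671875), (96.14823913574219, 33.404823303222656), 6.7812700271606445)
(463, 240) [ 532.6 -150.5   72.4]
(400, 230) [ 519.5 -193.    76.4]
(380, 155) [ 469.3 -203.2   78.4]
(480, 300) [ 573.2 -142.8   82.8]
```

Run:
```python
from h import *
go((494,-367,150,82),(494,-367,77,82))
```

```text
t 2.45 pos [ 518.1 -249.2  265.2] ang 83.5 tilt z [-0.  0. -1.] F [ 0.3 -0.4 -0.3] w 59.9 g 0.0 q [-0.51  0.39  1.5   0.    1.26 -1.97]
(494, -367, 150) xyz [0.0106, -0.1198, 0.1151] r [0.01, -0.0, 1.5] rows 3.3
(494, -367, 77) xyz [0.0106, -0.1198, 0.1881] r [0.01, -0.0, 1.5] rows 4.5
```

Call:
{"fn": "apply_moves", "kwargs": {"motion": [{"x":0.0106,"y":-0.12,"z":0.115,"rx":0,"ry":0,"rz":1.5,"jaw":0.05},{"x":0.0106,"y":-0.12,"z":0.115,"rx":0,"ry":0,"rz":1.5,"jaw":0.05},{"x":0.0106,"y":-0.12,"z":0.115,"rx":0,"ry":0,"rz":1.5,"jaw":0.05},{"x":0.0106,"y":-0.12,"z":0.115,"rx":0,"ry":0,"rz":1.5,"jaw":0.05},{"x":0.0106,"y":-0.12,"z":0.115,"rx":0,"ry":0,"rz":1.5,"jaw":0.05}]}}

```text
time: 2.95
eef_pos: [493.4, -367.9, 148.5]
ee_rot: [-0.221, -3.132, -0.003]
wrist_force: [0.1, 0.1, -0.3]
width: 49.9
grasp_force: 0.0
```

Run:
```python
from h import *
go((494,-367,77,82))
```

```text
t 2.95 pos [ 493.4 -367.9  148.5] ang 81.94 tilt z [-0.002  0.002 -1.   ] F [ 0.1  0.1 -0.3] w 49.9 g 0.0 q [-0.7   0.6   1.46  0.    1.08 -2.13]
(494, -367, 77) xyz [-0.0006, 0.0008, 0.0715] r [0.09, -0.14, -0.06] rows 1.4
```

Call:
{"fn": "apply_moves", "kwargs": {"motion": [{"x":-0.0006,"y":0.0008,"z":0.045,"rx":0,"ry":0,"rz":0,"jaw":0.05},{"x":-0.0006,"y":0.0008,"z":0.071,"rx":0,"ry":0,"rz":0,"jaw":0.05},{"x":-0.0006,"y":0.0008,"z":0.071,"rx":0,"ry":0,"rz":0,"jaw":0.04},{"x":-0.0006,"y":0.0008,"z":0.071,"rx":0,"ry":0,"rz":0,"jaw":0.01},{"x":-0.0006,"y":0.0008,"z":0.071,"rx":0,"ry":0,"rz":0,"jaw":0.01},{"x":-0.0006,"y":0.0008,"z":0.071,"rx":0,"ry":0,"rz":0,"jaw":0.01},{"x":-0.0006,"y":0.0008,"z":0.071,"rx":0,"ry":0,"rz":0,"jaw":0.01}], "squeeze": 50}}

```text
time: 3.65
eef_pos: [495.6, -367.4, 81.9]
ee_rot: [0.219, 3.13, -0.003]
wrist_force: [0.7, 5.6, 9.2]
width: 20.6
grasp_force: 51.0
```

Call:
{"fn": "apply_moves", "kwargs": {"motion": [{"x":0,"y":0,"z":-0.02,"rx":0,"ry":0,"rz":0,"jaw":0.01},{"x":0,"y":0,"z":-0.02,"rx":0,"ry":0,"rz":0,"jaw":0.01},{"x":0,"y":0,"z":-0.02,"rx":0,"ry":0,"rz":0,"jaw":0.01}]}}

```text
time: 3.95
eef_pos: [494.6, -367.5, 99.9]
ee_rot: [0.22, 3.132, -0.002]
wrist_force: [0.0, 0.3, -1.9]
width: 20.7
grasp_force: 49.9
```

Run:
```python
from h import *
go()
c=read_camera("scene");x,y=proj(c,(530,-370,30)).astype(int);print(x,y)
cv2.imwrite("pics/s1.png",cv2.resize(c["image"][y-110:y+90,x-130:x+130],None,fx=3,fy=3))
print(read_state()["wrist_torque"])
```

```text
t 3.95 pos [ 494.6 -367.5   99.9] ang 81.96 tilt z [ 0.001 -0.001 -1.   ] F [ 0.   0.3 -1.9] w 20.7 g 49.9 q [-0.7   0.67  1.48 -0.    0.98 -2.13]
390 343
[0.00246135 0.08751168 0.01436862]
```

View pics/s1.png

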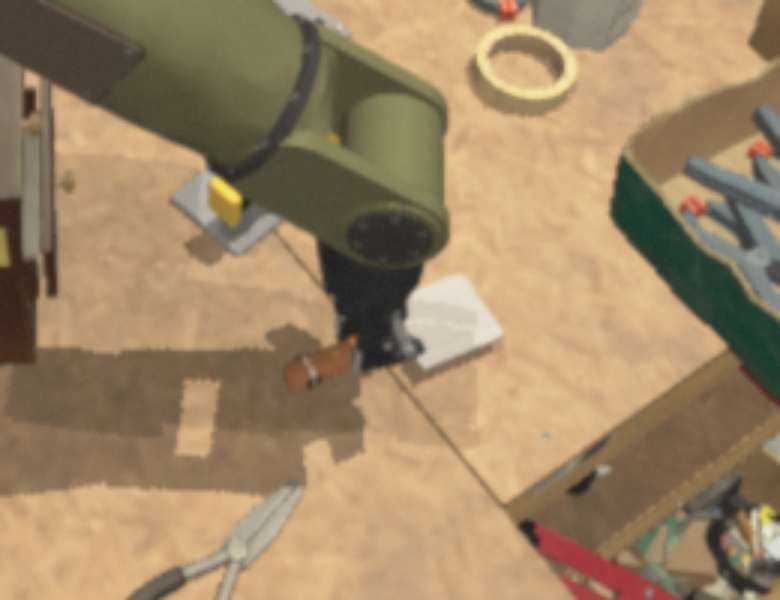

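The scraper is lifted and held flat, with its handle visible at (320,365) and its blade at (450,320) in the crop. I carry it high, round the cabinet, to in front of the slot mouth.

Run:
```python
from h import *
go((510,-300,200,85),(540,-70,200,98),(417,85,200,101.2))
```

```text
t 4.0 pos [ 494.3 -367.3   99.2] ang 81.96 tilt z [ 0. -0. -1.] F [-0.7  0.2 -1.5] w 20.5 g 49.9 q [-0.7   0.67  1.48 -0.    0.98 -2.13]
(510, -300, 200) xyz [-0.0062, 0.0688, -0.1008] r [-0.01, 0.02, -3.04] rows 2.4
(540, -70, 200) xyz [-0.0037, 0.3007, -0.1009] r [-0.02, 0.02, -16.04] rows 6.3
(417, 85, 200) xyz [0.1398, 0.437, -0.101] r [-0.02, 0.01, -19.24] rows 9.4
```

Call:
{"fn": "apply_moves", "kwargs": {"motion": [{"x":-0.003,"y":0.02,"z":-0.045,"rx":0,"ry":0,"rz":-1,"jaw":0.01},{"x":-0.006,"y":0.069,"z":-0.1,"rx":0,"ry":0,"rz":-3,"jaw":0.01},{"x":-0.006,"y":0.069,"z":-0.1,"rx":0,"ry":0,"rz":-3,"jaw":0.01},{"x":-0.004,"y":0.115,"z":-0.1,"rx":0,"ry":0,"rz":-6,"jaw":0.01},{"x":-0.004,"y":0.16,"z":-0.1,"rx":0,"ry":0,"rz":-10,"jaw":0.01},{"x":-0.004,"y":0.205,"z":-0.1,"rx":0,"ry":0,"rz":-13,"jaw":0.01},{"x":-0.004,"y":0.255,"z":-0.1,"rx":0,"ry":0,"rz":-16,"jaw":0.01},{"x":-0.004,"y":0.3,"z":-0.1,"rx":0,"ry":0,"rz":-19.2,"jaw":0.01},{"x":-0.004,"y":0.3,"z":-0.1,"rx":0,"ry":0,"rz":-19.2,"jaw":0.01}]}}

```text
time: 4.9
eef_pos: [540.4, -66.3, 198.6]
ee_rot: [0.316, -3.125, -0.001]
wrist_force: [0.7, -1.7, -2.1]
width: 20.4
grasp_force: 49.9
```

Run:
```python
from h import *
go((417,85,200,101.2),(417,85,104,101.2))
```

```text
t 4.9 pos [540.4 -66.3 198.6] ang 101.54 tilt z [-0.001  0.001 -1.   ] F [ 0.7 -1.7 -2.1] w 20.4 g 49.9 q [-0.19  0.4   1.65  0.    1.1  -1.96]
(417, 85, 200) xyz [0.0907, 0.173, -0.0012] r [0.06, -0.04, 0.34] rows 3.9
(417, 85, 104) xyz [0.0906, 0.1729, 0.0948] r [0.06, -0.04, 0.34] rows 4.3
```

Call:
{"fn": "apply_moves", "kwargs": {"motion": [{"x":0.0905,"y":0.173,"z":0,"rx":0,"ry":0,"rz":0.3,"jaw":0.01},{"x":0.0905,"y":0.173,"z":0,"rx":0,"ry":0,"rz":0.3,"jaw":0.01},{"x":0.0905,"y":0.173,"z":0,"rx":0,"ry":0,"rz":0.3,"jaw":0.01},{"x":0.0905,"y":0.173,"z":0,"rx":0,"ry":0,"rz":0.3,"jaw":0.01},{"x":0.0905,"y":0.173,"z":0,"rx":0,"ry":0,"rz":0.3,"jaw":0.01},{"x":0.0905,"y":0.173,"z":0.045,"rx":0,"ry":0,"rz":0.3,"jaw":0.01},{"x":0.0905,"y":0.173,"z":0.093,"rx":0,"ry":0,"rz":0.3,"jaw":0.01},{"x":0.0905,"y":0.173,"z":0.093,"rx":0,"ry":0,"rz":0.3,"jaw":0.01},{"x":0.0905,"y":0.173,"z":0.093,"rx":0,"ry":0,"rz":0.3,"jaw":0.01}]}}

```text
time: 5.8
eef_pos: [418.3, 81.0, 106.6]
ee_rot: [0.296, -3.126, 0.0]
wrist_force: [1.1, 0.1, -0.1]
width: 20.3
grasp_force: 50.1
```

Run:
```python
from h import *
go()
for n in("top","scene"):
    c=read_camera(n);W=cloud(c);im=c["image"];hsv=cv2.cvtColor(im,cv2.COLOR_BGR2HSV).astype(int);H,S,V=hsv[...,0],hsv[...,1],hsv[...,2]
    if n=="top": cv2.imwrite("pics/t2.png",cv2.resize(im[190:330,230:390],None,fx=4,fy=4,interpolation=cv2.INTER_CUBIC))
    ex=np.array([.981,.194]);d=W[...,:2]-[585,118.5];sx=d@ex;sy=d@np.array([-.194,.981])
    m=(S<60)&(V>100)&(sx>-150)&(sx<-20)&(abs(sy)<60)&(W[...,2]>15)&(W[...,2]<40)
    P=np.stack([sx[m],sy[m],W[...,2][m]],1);print(n,len(P),P.min(0),P.max(0),cv2.minAreaRect(P[:,:2].astype(np.float32)))
    for lo in range(-140,-20,15):
        q=P[(P[:,0]>=lo)&(P[:,0]<lo+15)]
        if len(q)>3:print(lo,len(q),np.round(np.median(q[:,2]),1),"y",np.round([q[:,1].min(),q[:,1].max()],1))
    b=(H>100)&(H<120)&(S>150)&(W[...,2]>25)&(W[...,2]<50)&(abs(sx)<120)&(abs(sy)<80);P=np.stack([sx[b],sy[b],W[...,2][b]],1)
    print("blue sy",np.round(np.percentile(P[:,1],[1,99]),1),"sx",np.round(np.percentile(P[:,0],[1,99]),1))
```

```text
t 5.8 pos [418.3  81.  106.6] ang 100.82 tilt z [-0.002 -0.    -1.   ] F [ 1.1  0.1 -0.1] w 20.3 g 50.1 q [ 0.11  0.33  2.03 -0.    0.79 -1.65]
top 415 [-100.84299882  -38.2239177    19.19692027] [-48.32853806  29.33178843  36.36202477] ((-73.84133911132812, -4.761085510253906), (67.31896209716797, 51.302249908447266), 87.60869598388672)
-110 32 29.3 y [-36.9  27.6]
-95 126 27.9 y [-37.7  29.3]
-80 124 27.9 y [-38.2  28.4]
-65 123 27.7 y [-37.5  27.9]
-50 10 25.8 y [-32.3  22. ]
blue sy [-50.2  50.1] sx [-19.   83.2]
scene 386 [-146.0358233   -41.11110138   15.48855587] [-20.24724539  49.6614418   36.89722774] ((-77.02362823486328, -4.567176818847656), (137.54331970214844, 75.75650787353516), 14.839963912963867)
-140 22 30.6 y [-38.6  -5.6]
-125 48 28.4 y [-41.1   3.4]
-110 62 28.0 y [-39.4  29.1]
-95 84 28.1 y [-40.2  28.4]
-80 72 28.4 y [-38.7  29.1]
-65 69 27.7 y [-38.5  27.3]
-50 19 25.9 y [-33.5  26. ]
-35 5 23.6 y [46.6 49.7]
blue sy [-50.7  38.5] sx [-17.4  83. ]
```

View pics/t2.png

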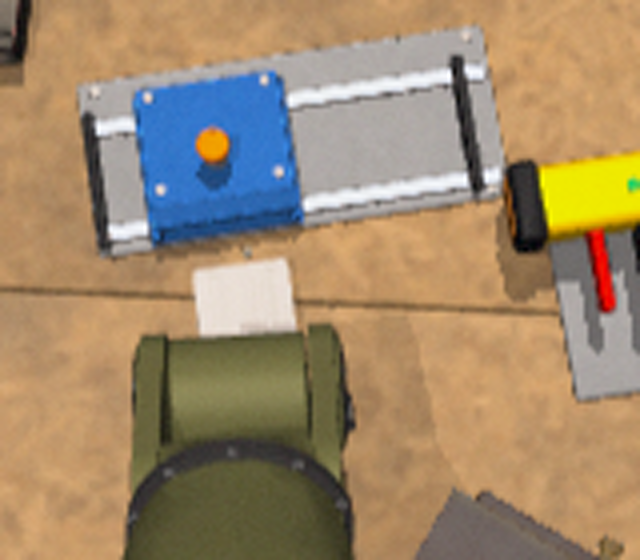

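The top view shows the blade at (245,300) in front of the mouth at (230,235). It sits about 5 mm to the scanner side, with its underside near z 24. I shift and turn it, then slide it in.

Call:
{"fn": "apply_moves", "kwargs": {"motion": [{"x":0,"y":0.002,"z":0.001,"rx":0,"ry":0,"rz":-2,"jaw":0.01},{"x":0,"y":0.002,"z":0.001,"rx":0,"ry":0,"rz":-2,"jaw":0.01},{"x":-0.02,"y":0.002,"z":0.001,"rx":0,"ry":0,"rz":-2,"jaw":0.01},{"x":-0.04,"y":0.0025,"z":0.001,"rx":0,"ry":0,"rz":-2,"jaw":0.01},{"x":-0.06,"y":0.0025,"z":0.001,"rx":0,"ry":0,"rz":-2,"jaw":0.01},{"x":-0.07,"y":0.0025,"z":0.001,"rx":0,"ry":0,"rz":-2,"jaw":0.01},{"x":-0.07,"y":0.0025,"z":0.001,"rx":0,"ry":0,"rz":-2,"jaw":0.01}]}}

```text
time: 6.6
eef_pos: [487.1, 97.0, 106.0]
ee_rot: [-0.351, 3.12, 0.0]
wrist_force: [-0.8, -0.5, -1.9]
width: 20.3
grasp_force: 50.1
```

Run:
```python
from h import *
go()
c=read_camera("top");W=cloud(c);hsv=cv2.cvtColor(c["image"],cv2.COLOR_BGR2HSV).astype(int);S,V=hsv[...,1],hsv[...,2]
d=W[...,:2]-[585,118.5];sx=d@np.array([.981,.194]);sy=d@np.array([-.194,.981])
m=(S<60)&(V>100)&(sx>-100)&(sx<-10)&(abs(sy)<48)&(W[...,2]>20)&(W[...,2]<40)
P=np.stack([sx[m],sy[m],W[...,2][m]],1)
for lo in range(-100,-10,10):
    q=P[(P[:,0]>=lo)&(P[:,0]<lo+10)]
    if len(q)>3:print(lo,len(q),np.round(np.median(q[:,2]),1),"y",np.round([q[:,1].min(),q[:,1].max()],1))
```

```text
t 6.6 pos [487.1  97.  106. ] ang 102.83 tilt z [ 0.002  0.    -1.   ] F [-0.8 -0.5 -1.9] w 20.3 g 50.1 q [ 0.12  0.45  1.84 -0.    0.85 -1.67]
```

Call:
{"fn": "apply_moves", "kwargs": {"motion": [{"x":-0.015,"y":-0.0005,"z":0,"rx":0,"ry":0,"rz":0,"jaw":0.01},{"x":-0.03,"y":-0.001,"z":0,"rx":0,"ry":0,"rz":0,"jaw":0.01},{"x":-0.04,"y":-0.001,"z":0,"rx":0,"ry":0,"rz":0,"jaw":0.01},{"x":-0.046,"y":-0.0013,"z":0,"rx":0,"ry":0,"rz":0,"jaw":0.01},{"x":-0.049,"y":-0.0013,"z":0,"rx":0,"ry":0,"rz":0,"jaw":0.01},{"x":-0.049,"y":-0.0013,"z":0,"rx":0,"ry":0,"rz":0,"jaw":0.01}]}}

```text
time: 7.25
eef_pos: [534.1, 106.6, 105.1]
ee_rot: [0.352, -3.122, 0.0]
wrist_force: [-0.6, -0.3, -2.1]
width: 20.1
grasp_force: 50.1
```

Call:
{"fn": "apply_moves", "kwargs": {"motion": [{"x":-0.002,"y":0,"z":0,"rx":0,"ry":0,"rz":0,"jaw":0.01},{"x":-0.004,"y":0,"z":0,"rx":0,"ry":0,"rz":0,"jaw":0.01},{"x":-0.004,"y":0,"z":0,"rx":0,"ry":0,"rz":0,"jaw":0.01}]}}

```text
time: 7.55
eef_pos: [537.2, 107.5, 104.6]
ee_rot: [0.351, -3.118, -0.0]
wrist_force: [-7.7, -0.3, 0.1]
width: 20.6
grasp_force: 50.3
```

Call:
{"fn": "apply_moves", "kwargs": {"motion": [{"x":-0.001,"y":0,"z":0.002,"rx":0,"ry":0,"rz":0,"jaw":0.01},{"x":-0.001,"y":0,"z":0.003,"rx":0,"ry":0,"rz":0,"jaw":0.01},{"x":0,"y":0,"z":0.003,"rx":0,"ry":0,"rz":0,"jaw":0.01},{"x":0,"y":0,"z":0.003,"rx":0,"ry":0,"rz":0,"jaw":0.026},{"x":0,"y":0,"z":0.003,"rx":0,"ry":0,"rz":0,"jaw":0.045},{"x":0,"y":0,"z":0.003,"rx":0,"ry":0,"rz":0,"jaw":0.05},{"x":0,"y":0,"z":-0.03,"rx":0,"ry":0,"rz":0,"jaw":0.05},{"x":0,"y":0,"z":-0.06,"rx":0,"ry":0,"rz":0,"jaw":0.05},{"x":0,"y":0,"z":-0.06,"rx":0,"ry":0,"rz":0,"jaw":0.05}]}}

```text
time: 8.45
eef_pos: [539.7, 107.7, 169.1]
ee_rot: [-0.351, 3.115, 0.0]
wrist_force: [-0.6, 0.6, -1.4]
width: 50.2
grasp_force: 0.0
```

Run:
```python
from h import *
go((606,123,164,101.2),(606,123,125,101.2))
for n in("top","scene"):
    c=read_camera(n);W=cloud(c);hsv=cv2.cvtColor(c["image"],cv2.COLOR_BGR2HSV).astype(int);H,S,V=hsv[...,0],hsv[...,1],hsv[...,2]
    m=(H<20)&(S>150)&(W[...,2]>65)&(W[...,2]<85)&(abs(W[...,0]-612)<40)&(abs(W[...,1]-122)<40);print(n,m.sum(),W[m].mean(0))
    m=(H<15)&(S>130)&(W[...,2]>22)&(W[...,2]<50)&(abs(W[...,0]-520)<70)&(abs(W[...,1]-105)<50);P=W[m];print(m.sum(),P.mean(0) if len(P) else 0, cv2.minAreaRect(P[:,:2].astype(np.float32)) if len(P)>5 else 0)
```

```text
t 8.45 pos [539.7 107.7 169.1] ang 102.86 tilt z [ 0.007  0.001 -1.   ] F [-0.6  0.6 -1.4] w 50.2 g 0.0 q [ 0.13  0.45  1.66  0.    1.03 -1.66]
(606, 123, 164) xyz [-0.068, 0.0001, 0.0056] r [-0.03, 0.39, 1.66] rows 1.4
(606, 123, 125) xyz [-0.0677, 0.0001, 0.0446] r [-0.03, 0.39, 1.66] rows 1.6
top 0 [nan nan nan]
0 0 0
scene 25 [613.11854075 121.08571584  74.1153595 ]
144 [515.88004008  99.20936113  35.59286889] ((514.318359375, 99.92853546142578), (86.61271667480469, 22.523225784301758), 12.338532447814941)<stdin>:5: RuntimeWarning: Mean of empty slice.
  ret = um.true_divide(
```

Call:
{"fn": "apply_moves", "kwargs": {"motion": [{"x":-0.035,"y":0,"z":0.005,"rx":0,"ry":0.2,"rz":1.6,"jaw":0.05},{"x":-0.0735,"y":0,"z":0.005,"rx":0,"ry":0.2,"rz":1.6,"jaw":0.05},{"x":-0.0735,"y":0,"z":0.005,"rx":0,"ry":0.2,"rz":1.6,"jaw":0.05},{"x":-0.0735,"y":0,"z":0.005,"rx":0,"ry":0.2,"rz":1.6,"jaw":0.05},{"x":-0.0735,"y":0,"z":0.03,"rx":0,"ry":0.2,"rz":1.6,"jaw":0.05},{"x":-0.0735,"y":0,"z":0.05,"rx":0,"ry":0.2,"rz":1.6,"jaw":0.05},{"x":-0.0735,"y":0,"z":0.05,"rx":0,"ry":0.2,"rz":1.6,"jaw":0.05},{"x":-0.0735,"y":0,"z":0.05,"rx":0,"ry":0.2,"rz":1.6,"jaw":0.04}]}}

```text
time: 9.35
eef_pos: [609.5, 123.8, 115.4]
ee_rot: [0.308, -3.122, 0.001]
wrist_force: [-0.7, 0.8, -0.0]
width: 39.9
grasp_force: 0.0
```

Run:
```python
from h import *
go()
```

```text
t 9.35 pos [609.5 123.8 115.4] ang 101.26 tilt z [-0.004 -0.001 -1.   ] F [-0.7  0.8 -0. ] w 39.9 g 0.0 q [ 0.14  0.66  1.46 -0.    1.03 -1.63]
```

Call:
{"fn": "apply_moves", "kwargs": {"motion": [{"x":0,"y":-0.006,"z":0,"rx":0,"ry":0,"rz":0,"jaw":0.04},{"x":0,"y":-0.014,"z":0,"rx":0,"ry":0,"rz":0,"jaw":0.04},{"x":0,"y":-0.026,"z":0,"rx":0,"ry":0,"rz":0,"jaw":0.04},{"x":0,"y":-0.042,"z":0,"rx":0,"ry":0,"rz":0,"jaw":0.04},{"x":0,"y":-0.058,"z":0,"rx":0,"ry":0,"rz":0,"jaw":0.04},{"x":0,"y":-0.074,"z":0,"rx":0,"ry":0,"rz":0,"jaw":0.04},{"x":0,"y":-0.09,"z":0,"rx":0,"ry":0,"rz":0,"jaw":0.04},{"x":0,"y":-0.106,"z":0,"rx":0,"ry":0,"rz":0,"jaw":0.04},{"x":0,"y":-0.12,"z":0,"rx":0,"ry":0,"rz":0,"jaw":0.04},{"x":0,"y":-0.13,"z":0,"rx":0,"ry":0,"rz":0,"jaw":0.04}]}}

```text
time: 10.35
eef_pos: [635.4, -5.1, 115.0]
ee_rot: [0.307, -3.123, 0.001]
wrist_force: [1.1, 2.5, 2.3]
width: 39.8
grasp_force: 1.2
```

Call:
{"fn": "apply_moves", "kwargs": {"motion": [{"x":0,"y":-0.006,"z":0,"rx":0,"ry":0,"rz":0,"jaw":0.04},{"x":0,"y":-0.011,"z":0,"rx":0,"ry":0,"rz":0,"jaw":0.04},{"x":0,"y":-0.015,"z":0,"rx":0,"ry":0,"rz":0,"jaw":0.04},{"x":0,"y":-0.015,"z":0,"rx":0,"ry":0,"rz":0,"jaw":0.04}]}}

```text
time: 10.75
eef_pos: [636.4, -8.2, 114.7]
ee_rot: [0.317, -3.116, -0.022]
wrist_force: [-19.4, 78.3, 13.4]
width: 40.3
grasp_force: 40.4
```

Call:
{"fn": "apply_moves", "kwargs": {"motion": [{"x":0,"y":0.012,"z":0,"rx":0,"ry":0,"rz":0,"jaw":0.045},{"x":0,"y":0.017,"z":0,"rx":0,"ry":0,"rz":0,"jaw":0.05},{"x":0,"y":0.017,"z":0,"rx":0,"ry":0,"rz":0,"jaw":0.05},{"x":0,"y":0.017,"z":-0.05,"rx":0,"ry":0,"rz":0,"jaw":0.05},{"x":0,"y":0.017,"z":-0.06,"rx":0,"ry":0,"rz":0,"jaw":0.05},{"x":0,"y":0.06,"z":-0.06,"rx":0,"ry":0,"rz":0,"jaw":0.05},{"x":0,"y":0.11,"z":-0.06,"rx":0,"ry":0,"rz":0,"jaw":0.05},{"x":0,"y":0.16,"z":-0.06,"rx":0,"ry":0,"rz":0,"jaw":0.05},{"x":0,"y":0.16,"z":-0.06,"rx":0,"ry":0,"rz":0,"jaw":0.05}]}}

```text
time: 11.65
eef_pos: [606.3, 142.7, 175.3]
ee_rot: [0.314, -3.123, -0.0]
wrist_force: [0.4, -0.4, 0.3]
width: 50.0
grasp_force: 0.0
```

Run:
```python
from h import *
go()
c=read_camera("top");W=cloud(c);im=c["image"];cv2.imwrite("pics/t3.png",cv2.resize(im[180:310,270:440],None,fx=4,fy=4,interpolation=cv2.INTER_CUBIC))
hsv=cv2.cvtColor(im,cv2.COLOR_BGR2HSV).astype(int);H,S,V=hsv[...,0],hsv[...,1],hsv[...,2]
def st(m):
    d=W[m][:,:2]-[585,118.5];return np.stack([d@[.981,.194],d@[-.194,.981]],1).astype(np.float32)
m=(H>100)&(H<120)&(S>150)&(W[...,2]>30)&(W[...,2]<50)&(abs(W[...,0]-640)<100)&(abs(W[...,1])<110)
P=st(m);print("blue",cv2.minAreaRect(P),np.percentile(P,[1,99],axis=0))
m=(H<20)&(S>150)&(W[...,2]>65)&(W[...,2]<85)&(abs(W[...,0]-640)<80)&(abs(W[...,1])<80);print("cap",st(m).mean(0),W[m].mean(0))
m=(H<15)&(S>130)&(W[...,2]>25)&(W[...,2]<50)&(abs(W[...,0]-545)<90)&(abs(W[...,1]+30)<50);P=st(m);print("handle",cv2.minAreaRect(P),np.median(W[m][:,2]))
```

```text
t 11.65 pos [606.3 142.7 175.3] ang 101.5 tilt z [-0.003 -0.    -1.   ] F [ 0.4 -0.4  0.3] w 50.0 g 0.0 q [ 0.17  0.59  1.42  0.    1.14 -1.6 ]
blue ((31.855186462402344, -122.47943878173828), (103.2681655883789, 109.55280303955078), 89.97798156738281) [[ -18.34078121 -172.28190613]
 [  83.8737545   -71.87447166]]
cap [  14.372778 -135.32593 ] [625.35304331 -11.46680074  77.01059533]
handle ((-72.4480972290039, -122.81402587890625), (89.88343811035156, 22.191967010498047), 1.222614049911499) 38.12073180573982
```

View pics/t3.png

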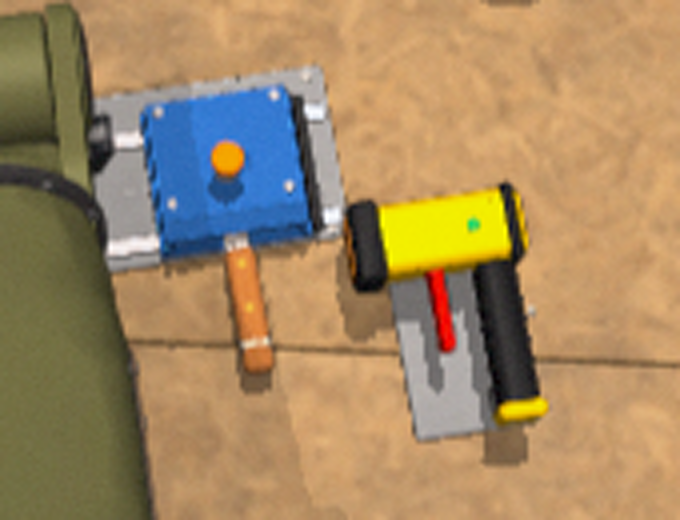

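The top view shows the shuttle against the black end bar at (306,165), with the scraper straight in the slot (handle at (250,300)). I'll take one wrist look covering the stop gap and the trigger together.

Run:
```python
from h import *
go((550,-90,270,101.3))
```

```text
t 11.7 pos [606.9 140.3 175.3] ang 101.43 tilt z [-0.003 -0.001 -1.   ] F [ 0.1 -0.5 -0.5] w 50.0 g 0.0 q [ 0.17  0.59  1.42 -0.    1.14 -1.6 ]
(550, -90, 270) xyz [0.1017, -0.2145, -0.0944] r [-0.02, -0.18, 0.13] rows 5.1
```

Call:
{"fn": "apply_moves", "kwargs": {"motion": [{"x":0,"y":-0.02,"z":-0.045,"rx":0,"ry":0,"rz":0,"jaw":0.085},{"x":0.03,"y":-0.05,"z":-0.075,"rx":0,"ry":0,"rz":0,"jaw":0.085},{"x":0.06,"y":-0.09,"z":-0.095,"rx":0,"ry":0,"rz":0,"jaw":0.085},{"x":0.08,"y":-0.135,"z":-0.095,"rx":0,"ry":0,"rz":0,"jaw":0.085},{"x":0.1,"y":-0.18,"z":-0.095,"rx":0,"ry":0,"rz":0,"jaw":0.085},{"x":0.102,"y":-0.215,"z":-0.095,"rx":0,"ry":0,"rz":0,"jaw":0.085},{"x":0.102,"y":-0.215,"z":-0.095,"rx":0,"ry":0,"rz":0,"jaw":0.085},{"x":0.102,"y":-0.215,"z":-0.095,"rx":0,"ry":0,"rz":0,"jaw":0.085},{"x":0.102,"y":-0.215,"z":-0.095,"rx":0,"ry":0,"rz":0,"jaw":0.085}]}}

```text
time: 12.6
eef_pos: [549.4, -92.3, 270.4]
ee_rot: [0.307, -3.123, 0.001]
wrist_force: [0.4, 0.2, 0.1]
width: 84.8
grasp_force: 0.0
```

Run:
```python
from h import *
go()
c=read_camera("wrist");np.save("w3.npy",c,allow_pickle=True);cv2.imwrite("pics/w3.png",c["image"])
hsv=cv2.cvtColor(c["image"],cv2.COLOR_BGR2HSV).astype(int);H,S,V=hsv[...,0],hsv[...,1],hsv[...,2];W=cloud(c)
def rep(n,m):
    P=W[m][:,:2].astype(np.float32);print(n,len(P),np.round(P.mean(0),1),cv2.minAreaRect(P),np.median(W[m][:,2]))
box=(W[...,0]>400)&(W[...,0]<640)&(W[...,1]>-260)&(W[...,1]<-90)
rep("red",((H<6)|(H>174))&(S>180)&box&(W[...,2]>68)&(W[...,2]<80))
rep("grip",(V<70)&box&(W[...,2]>60)&(W[...,2]<82)&(W[...,0]<550))
rep("yellow",(H>22)&(H<35)&(S>150)&box&(W[...,2]>75)&(W[...,2]<95)&(W[...,0]>520))
```

```text
t 12.6 pos [549.4 -92.3 270.4] ang 101.23 tilt z [-0.004 -0.001 -1.   ] F [0.4 0.2 0.1] w 84.8 g 0.0 q [-0.23  0.35  1.54 -0.    1.26 -2.  ]
red 1214 [ 538.6 -147.1] ((538.6885986328125, -147.87579345703125), (55.867279052734375, 12.015684127807617), 11.89946460723877) 72.44868884659627
grip 5281 [ 513.3 -191.3] ((515.376953125, -193.81324768066406), (75.83629608154297, 29.197023391723633), 11.234606742858887) 75.94681891481926
yellow 7698 [ 590.9 -146.9] ((590.64404296875, -150.8522186279297), (51.459136962890625, 100.96837615966797), 11.221760749816895) 83.86932794779496
```

View pics/w3.png

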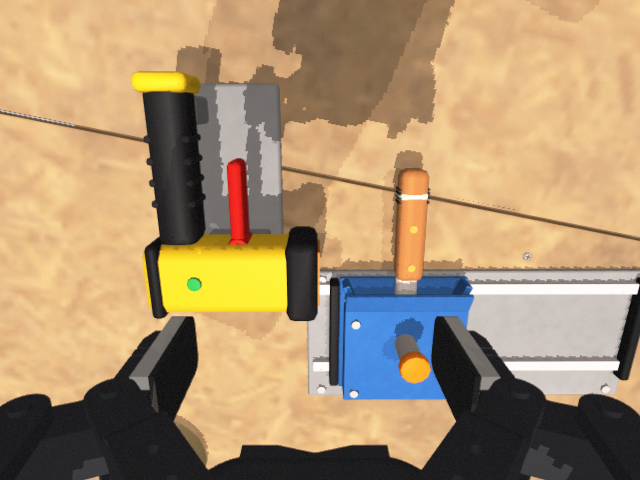

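The wrist view shows the shuttle up against the end bar at (335,330), with a gap under about 4 px (3 mm). The scraper is seated at (412,230). The trigger is at (238,200) and the black grip at (172,165). Next I go down over the trigger.

Run:
```python
from h import *
go((537,-180,200,101.3),(537,-180,110,101.3))
```

```text
t 12.65 pos [549.4 -91.8 270.4] ang 101.28 tilt z [-0.004 -0.001 -1.   ] F [ 0.2  1.4 -0.1] w 85.0 g 0.0 q [-0.23  0.35  1.54 -0.    1.26 -2.  ]
(537, -180, 200) xyz [0.0292, -0.0841, 0.0706] r [-0.0, -0.21, -0.02] rows 2.3
(537, -180, 110) xyz [0.0289, -0.0841, 0.1606] r [-0.0, -0.21, -0.02] rows 3.7
```

Call:
{"fn": "apply_moves", "kwargs": {"motion": [{"x":0.029,"y":-0.084,"z":0.0,"rx":0,"ry":-0.2,"rz":0,"jaw":0.085},{"x":0.029,"y":-0.084,"z":0.07,"rx":0,"ry":-0.2,"rz":0,"jaw":0.085},{"x":0.029,"y":-0.084,"z":0.07,"rx":0,"ry":-0.2,"rz":0,"jaw":0.085},{"x":0.029,"y":-0.084,"z":0.07,"rx":0,"ry":-0.2,"rz":0,"jaw":0.085},{"x":0.029,"y":-0.084,"z":0.07,"rx":0,"ry":-0.2,"rz":0,"jaw":0.085},{"x":0.029,"y":-0.084,"z":0.07,"rx":0,"ry":-0.2,"rz":0,"jaw":0.085}]}}

```text
time: 13.25
eef_pos: [538.0, -179.3, 202.4]
ee_rot: [-0.31, 3.124, -0.002]
wrist_force: [0.1, -0.4, 0.4]
width: 85.2
grasp_force: 0.0
```

Run:
```python
from h import *
go((537,-180,110,101.3))
```

```text
t 13.25 pos [ 538.  -179.3  202.4] ang 101.34 tilt z [ 0.002 -0.001 -1.   ] F [ 0.1 -0.4  0.4] w 85.2 g 0.0 q [-0.39  0.44  1.58  0.    1.12 -2.15]
(537, -180, 110) xyz [0.0013, -0.0004, 0.0924] r [-0.08, 0.12, 0.04] rows 1.8
```

Call:
{"fn": "apply_moves", "kwargs": {"motion": [{"x":0.001,"y":0,"z":0.03,"rx":0,"ry":0,"rz":0,"jaw":0.085},{"x":0.001,"y":0,"z":0.06,"rx":0,"ry":0,"rz":0,"jaw":0.085},{"x":0.001,"y":0,"z":0.085,"rx":0,"ry":0,"rz":0,"jaw":0.085},{"x":0.001,"y":0,"z":0.092,"rx":0,"ry":0,"rz":0,"jaw":0.085},{"x":0.001,"y":0,"z":0.092,"rx":0,"ry":0,"rz":0,"jaw":0.085}]}}

```text
time: 13.75
eef_pos: [536.6, -179.8, 109.1]
ee_rot: [-0.31, 3.126, -0.0]
wrist_force: [0.4, -0.6, 0.3]
width: 84.9
grasp_force: 0.0
```

Call:
{"fn": "apply_moves", "kwargs": {"motion": [{"x":0,"y":0,"z":0,"rx":0,"ry":0,"rz":0,"jaw":0.065},{"x":0,"y":0,"z":0,"rx":0,"ry":0,"rz":0,"jaw":0.055},{"x":0,"y":0,"z":0,"rx":0,"ry":0,"rz":0,"jaw":0.05},{"x":0,"y":0,"z":0,"rx":0,"ry":0,"rz":0,"jaw":0.045},{"x":0,"y":0,"z":0,"rx":0,"ry":0,"rz":0,"jaw":0.04},{"x":0,"y":0,"z":0,"rx":0,"ry":0,"rz":0,"jaw":0.04}], "squeeze": 35}}

```text
time: 14.35
eef_pos: [536.7, -179.9, 110.5]
ee_rot: [-0.309, 3.125, -0.0]
wrist_force: [-2.9, 7.1, 8.3]
width: 48.8
grasp_force: 34.9
```

Call:
{"fn": "apply_moves", "kwargs": {"motion": [{"x":0,"y":0,"z":0,"rx":0,"ry":0,"rz":0,"jaw":0.04},{"x":0,"y":0,"z":0,"rx":0,"ry":0,"rz":0,"jaw":0.04},{"x":0,"y":0,"z":0,"rx":0,"ry":0,"rz":0,"jaw":0.04},{"x":0,"y":0,"z":0,"rx":0,"ry":0,"rz":0,"jaw":0.04},{"x":0,"y":0,"z":0,"rx":0,"ry":0,"rz":0,"jaw":0.04},{"x":0,"y":0,"z":0,"rx":0,"ry":0,"rz":0,"jaw":0.04},{"x":0,"y":0,"z":0,"rx":0,"ry":0,"rz":0,"jaw":0.04}], "squeeze": 60}}

```text
time: 15.05
eef_pos: [536.7, -180.2, 110.7]
ee_rot: [-0.309, 3.124, -0.001]
wrist_force: [-3.6, 4.2, 8.5]
width: 48.2
grasp_force: 58.8
```

Run:
```python
from h import *
go()
for n in("scene","top"):
    c=read_camera(n);W=cloud(c);hsv=cv2.cvtColor(c["image"],cv2.COLOR_BGR2HSV).astype(int);H,S,V=hsv[...,0],hsv[...,1],hsv[...,2]
    m=((H<6)|(H>174))&(S>180)&(W[...,2]>40)&(W[...,2]<85)&(abs(W[...,0]-535)<60)&(abs(W[...,1]+155)<50);P=W[m];print(n,len(P))
    if len(P)>5:print(cv2.minAreaRect(P[:,:2].astype(np.float32)))
    d=W[...,:2]-[585,118.5];sx=d@[.981,.194];sy=d@[-.194,.981]
    m=(H>100)&(H<120)&(S>150)&(W[...,2]>30)&(W[...,2]<50)&(abs(sx-30)<80)&(abs(sy+122)<80)
    if m.sum()>20: print("blue sy",np.percentile(sy[m],[1,99]))
    m=(H<15)&(S>130)&(W[...,2]>25)&(W[...,2]<50)&(abs(sx+70)<60)&(abs(sy+122)<40)
    if m.sum()>20: print("handle",cv2.minAreaRect(np.stack([sx[m],sy[m]],1).astype(np.float32)))
```

```text
t 15.05 pos [ 536.7 -180.2  110.7] ang 101.29 tilt z [ 0.002 -0.    -1.   ] F [-3.6  4.2  8.5] w 48.2 g 58.8 q [-0.39  0.56  1.64  0.    0.94 -2.16]
scene 40
((531.4580688476562, -165.11740112304688), (30.336912155151367, 8.716909408569336), 29.08448600769043)
handle ((-72.67967224121094, -126.19114685058594), (85.13145446777344, 23.958837509155273), 3.429029941558838)
top 0
blue sy [-172.32163614  -71.98397672]
handle ((-72.7166748046875, -122.83639526367188), (89.31423950195312, 21.85150909423828), 1.363718867301941)
```

The trigger's yaw has gone from about 12° to 29° (0.30 rad), and it was held for over 0.7 s. Now I release, retreat and check.

Call:
{"fn": "apply_moves", "kwargs": {"motion": [{"x":0,"y":0,"z":0,"rx":0,"ry":0,"rz":0,"jaw":0.06},{"x":0,"y":0,"z":0,"rx":0,"ry":0,"rz":0,"jaw":0.085},{"x":0,"y":0,"z":0,"rx":0,"ry":0,"rz":0,"jaw":0.085},{"x":0,"y":0,"z":0,"rx":0,"ry":0,"rz":0,"jaw":0.085},{"x":0,"y":0,"z":-0.03,"rx":0,"ry":0,"rz":0,"jaw":0.085},{"x":0,"y":0,"z":-0.07,"rx":0,"ry":0,"rz":0,"jaw":0.085},{"x":0,"y":0,"z":-0.12,"rx":0,"ry":0,"rz":0,"jaw":0.085},{"x":0,"y":0,"z":-0.17,"rx":0,"ry":0,"rz":0,"jaw":0.085},{"x":0,"y":0,"z":-0.17,"rx":0,"ry":0,"rz":0,"jaw":0.085},{"x":0,"y":0,"z":-0.17,"rx":0,"ry":0,"rz":0,"jaw":0.085}]}}

```text
time: 16.15
eef_pos: [536.3, -180.5, 279.7]
ee_rot: [-0.308, 3.124, -0.002]
wrist_force: [-0.3, -0.5, -0.7]
width: 85.1
grasp_force: 0.0
```

Run:
```python
from h import *
go()
for n in("wrist","top"):
    c=read_camera(n);W=cloud(c);hsv=cv2.cvtColor(c["image"],cv2.COLOR_BGR2HSV).astype(int);H,S,V=hsv[...,0],hsv[...,1],hsv[...,2]
    m=((H<6)|(H>174))&(S>180)&(W[...,2]>66)&(W[...,2]<85)&(abs(W[...,0]-535)<60)&(abs(W[...,1]+155)<50);P=W[m];print(n,len(P))
    if len(P)>5:print(cv2.minAreaRect(P[:,:2].astype(np.float32)))
    if n=="wrist":cv2.imwrite("pics/w4.png",c["image"])
    d=W[...,:2]-[585,118.5];sx=d@[.981,.194];sy=d@[-.194,.981]
    m=(H>100)&(H<120)&(S>150)&(W[...,2]>30)&(W[...,2]<50)&(abs(sx-30)<80)&(abs(sy+122)<80)
    if m.sum()>20: print("blue sy",np.percentile(sy[m],[1,99]))
    m=(H<15)&(S>130)&(W[...,2]>25)&(W[...,2]<50)&(abs(sx+70)<60)&(abs(sy+122)<40)
    if m.sum()>20: print("handle",cv2.minAreaRect(np.stack([sx[m],sy[m]],1).astype(np.float32)))
```

```text
t 16.15 pos [ 536.3 -180.5  279.7] ang 101.25 tilt z [ 0.002 -0.001 -1.   ] F [-0.3 -0.5 -0.7] w 85.1 g 0.0 q [-0.39  0.35  1.51 -0.    1.28 -2.16]
wrist 1045
((538.5870971679688, -147.40330505371094), (56.0184326171875, 12.274069786071777), 9.547414779663086)
blue sy [-173.98739467  -73.8084401 ]
handle ((-71.37959289550781, -124.70330047607422), (87.58001708984375, 22.392372131347656), 0.4076862931251526)
top 0
blue sy [-172.43991893  -71.94591873]
handle ((-71.62937927246094, -122.60746002197266), (87.44384765625, 22.05093765258789), 0.6422432065010071)
```

View pics/w4.png

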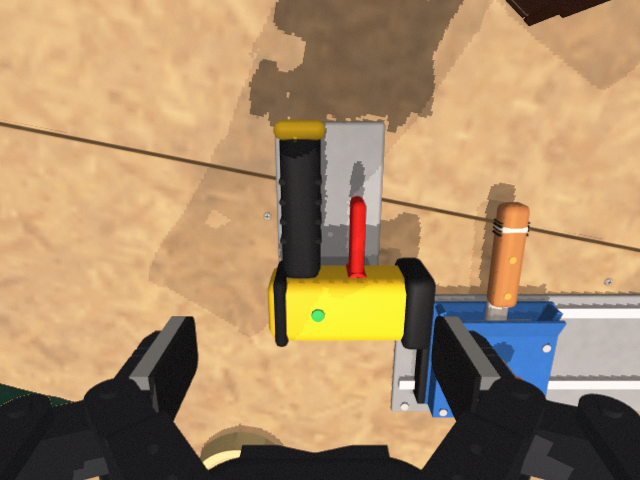

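The trigger is back at its released angle (357,230), and the scraper is seated at (508,260). Before handing in, one numeric check of the gap to the bar from the saved wrist frame.

Run:
```python
from h import *
c=np.load("w3.npy",allow_pickle=True).item();W=cloud(c);im=c["image"]
for r in(320,340):
    print(r,[(u,im[r,u].tolist(),np.round(W[r,u,2])) for u in range(326,350,2)])
    d=np.array([W[r,u,:2] for u in range(326,350,2)])-[585,118.5];print(np.round(d@[-.194,.981],1))
    for u in range(606,640,3):print(u,im[r,u].tolist(),np.round(W[r,u,2]),np.round((W[r,u,:2]-[585,118.5])@[-.194,.981],1),end="; ")
```

```text
320 [(326, [177, 183, 190], np.float64(6.0)), (328, [167, 170, 177], np.float64(6.0)), (330, [31, 31, 33], np.float64(23.0)), (332, [64, 64, 67], np.float64(25.0)), (334, [60, 62, 64], np.float64(26.0)), (336, [52, 52, 57], np.float64(23.0)), (338, [58, 45, 42], np.float64(24.0)), (340, [197, 120, 63], np.float64(20.0)), (342, [204, 122, 65], np.float64(21.0)), (344, [100, 60, 31], np.float64(28.0)), (346, [231, 146, 77], np.float64(38.0)), (348, [231, 146, 76], np.float64(38.0))]
[-188.6 -186.7 -185.7 -184.  -182.3 -180.4 -178.8 -176.8 -175.1 -173.9
 -173.  -171.4]
606 [187, 194, 199] 4.0 68.4; 609 [187, 193, 199] 6.0 70.2; 612 [186, 193, 201] 5.0 73.4; 615 [187, 194, 202] 5.0 75.8; 618 [187, 194, 202] 6.0 78.2; 621 [184, 192, 198] 6.0 81.0; 624 [165, 170, 175] 6.0 84.0; 627 [11, 14, 13] 9.0 83.8; 630 [22, 18, 16] 13.0 83.4; 633 [17, 13, 16] 15.0 84.1; 636 [37, 37, 40] 17.0 84.9; 639 [43, 42, 43] 19.0 86.1; 340 [(326, [179, 182, 189], np.float64(5.0)), (328, [162, 165, 173], np.float64(6.0)), (330, [32, 32, 35], np.float64(25.0)), (332, [59, 61, 63], np.float64(25.0)), (334, [59, 59, 63], np.float64(24.0)), (336, [46, 47, 50], np.float64(25.0)), (338, [83, 54, 36], np.float64(24.0)), (340, [199, 121, 63], np.float64(18.0)), (342, [188, 115, 56], np.float64(20.0)), (344, [127, 76, 38], np.float64(33.0)), (346, [229, 144, 75], np.float64(37.0)), (348, [230, 143, 76], np.float64(38.0))]
[-188.4 -186.5 -185.5 -183.7 -181.9 -180.2 -178.4 -176.2 -174.6 -173.9
 -172.5 -170.9]
606 [193, 198, 205] 6.0 71.7; 609 [190, 196, 203] 6.0 74.1; 612 [191, 194, 203] 5.0 78.0; 615 [188, 193, 201] 6.0 80.1; 618 [180, 184, 193] 6.0 83.2; 621 [29, 29, 31] 8.0 84.1; 624 [19, 16, 15] 11.0 83.7; 627 [23, 21, 24] 14.0 83.8; 630 [27, 28, 30] 18.0 83.6; 633 [45, 45, 48] 18.0 86.1; 636 [41, 40, 42] 17.0 90.1; 639 [121, 166, 213] -0.0 107.8;
```

The shuttle's base plate (-177 mm) meets the bar's edge (-178 mm), so it is at the end stop. Handing in.

```bash
python3 -c "
from h import *
print(finish_job())"
```

```text
the job is handed in; nothing more can be done
None
```

The job is handed in, though no verdict came back: by my last camera check the scraper is in the shuttle's slot at the end stop and the trigger has sprung back after more than 0.7 s squeezed fully home; the end-stop push peaked at about 78 N of wrist force (limit 120 N), and I never re-measured the can, tape and box, though no move went near them.

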